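# Feed the spacer ring over the lip into the seating jig

### The job

Lay the flat steel spacer ring on the open infeed deck of the aluminium jig and let go of it, then slide it from behind over the raised lip so that it drops flat into the pocket. Keep pushing it until it is home against the sprung stop and press it there with about 12 newtons for one second, never with more than 25, then leave it lying flat in the pocket. Do not disturb the ring nuts and the clamp ring on the bench.

Things in the scene. Friction and masses are not known exactly. Their poses are not given: they have to be found in the camera images.
- spacer: loose flat spacer ring: plain bare steel, smooth and round, outside diameter 56 mm, hole 26 mm, 11 mm thick, about 0.15 kg; the only plain flat ring (the ring nuts are dark and notched, 42 mm; the clamp ring has an arm). Origin: centre of its underside, z up. It starts flat on the bench and may have changed places with a ring nut.
- jig: seating jig fixed to the bench, aluminium, 195 x 92 mm; the ring is fed along its +x, centre line y = 0. Origin: on the bench top, below the inner edge of the lip. Infeed deck x -95 to -10 mm, flat, open, top 20 mm above the bench. From x -43 to -16 two flared walls (88 mm apart at the mouth) lead to side rails 60 mm apart (x -16 to 66), 40 mm high above the bench.
- lip (a point): middle of the lip's top, at its inner (pocket) edge, straight above the jig's origin, 23 mm above the bench; axes as the jig's. The lip is 3 mm higher than the deck, 5.5 mm wide, ramped on the deck side; 5 mm drop to the pocket floor. A ring in the pocket stands 6 mm above the lip: push it on just above the lip. Where it tips it may bind on the pusher (10 to 20 N); easing back frees it.
- pocket (a point): middle of the pocket floor, 35 mm beyond the lip's inner edge along the jig's x, 18 mm above the bench; axes as the jig's. The pocket is 60 mm wide between the rails. From 18 to 60 mm beyond the lip edge a dark keeper strip on each rail overhangs it (48 mm gap between them, undersides 40 mm above the bench), so the ring must slide in below them.
- stop_block: stop at the pocket's end, fixed: block 22 x 60 x 30 mm. Origin: lower edge of its front face, 74 mm beyond the lip's edge, 18 mm above the bench; axes as the jig's. Before it stands a dark pad, 34 mm wide, on a set screw: its face is 8 to 14 mm from the block (4 to 10 mm play for the ring), different each time and not measured: feel for it. Sprung: gives 1 mm per 8 N from zero, 6 mm at most.
- ring_nut_dark: bystander: black ring nut with notched edge, 42 mm wide, 15 mm high, lying on the bench; origin: centre of its underside
- ring_nut_brown: bystander: dark brown ring nut with notched edge, 42 mm wide, 16 mm high, lying on the bench; origin: centre of its underside
- clamp_ring: bystander: brass clamp ring with arm, 55 x 84 x 9 mm, lying on the bench; origin: middle of its outline, underside
Not all that is in view belongs to the job. Of the things shaped like the spacer, the steel one is meant.

How it is judged:
By the outcome, as a careful person would: the job done as asked, in the order asked, and still so for the second after the job is handed in, with the robot touching nothing.
It also fails if it takes over 72 s, if anything falls off the work surface, if the arm or the gripper's body presses on something with over 40 N, if the wrist force passes 120 N, or if a joint passes its speed limit or range.

### The arm

A 6-joint arm with a two-finger parallel gripper is mounted at the origin on a cart in front of the work surface, level with it; the furniture and walls round the work are solid. World frame = base frame: x ahead of the robot, y to its left, z up, the work surface at z = 0. Lengths are in m, angles in degrees, forces in N, time in s.
With the tool pointing down it reaches from about 0.325 to 0.775 m from the base axis. Payload 5.5 kg.
Tool frame: the origin (TCP) lies at the centre of the arm's flange, where the gripper is bolted on; the fingertips stand 182 mm ahead of it and the grasp point (between the pads) lies 163 mm ahead of it; z points along the fingers, y is the line along which they close (so a half turn about z gives the same grasp; the last joint's range is limited). The gripper opens to 88 mm and grips with 3 to 60 N. Pads are 20 mm wide; open, the fingers measure 115 mm over their backs; the gripper's body (75 mm by 178 mm) begins 61 mm behind the grasp point.
Start: joints at [-73.894, 5.22, 70.514, -0, 104.267, -3.249], TCP at [0.199, -0.566, 0.405] pointing down, gripper open.
Joint ranges: [-164.24, 164.24], [-49.07, 125.15], [9.68, 141.18], [-86.29, 266.29], [3.28, 154.24], [-151.56, 151.56]. Speed limits (degrees/s): [147.25, 147.25, 172.46, 180, 180, 180].

### API

Orientations are given as [roll, pitch, yaw] about the fixed x, y, z axes, in that order (R = Rz(yaw) Ry(pitch) Rx(roll)).
In Python, from station import r gives the robot as it stands. The module is installed in compiled form; this text tells all that it offers. Calls block until the motion is done:
- r.reach(position, orientation): joint-space move of the TCP to a pose.
- r.servo_line(position, rotation=None, speed=0.15): straight line of the TCP; rotation=None keeps the orientation; speed is the mean speed in m/s.
- r.move_joints(angles): joint-space move.
- r.let_go() and r.grab(squeeze=None): open the fingers fully, or close them until they stop; squeeze is the grip in N (None keeps the last).
- r.wait(seconds).
- r.inverse_kinematics(position, orientation): joint angles nearest the present ones, or None.
- r.sense(): the state.
- r.snapshot(name): name is "scene" or "top" or "wrist"; returns a dict with "frame" (480x640x3 uint8, red, green, blue), "fx", "fy", "cx", "cy" (pixels), "dist_coeffs" ([k1, k2, p1, p2, k3] as OpenCV has them; the pictures are not rectified), "R" (3x3) and "t" (3): a world point X has camera coordinates R X + t. Camera axes: x right, y down, z forward; pixel columns grow to the right and rows downward; lengths in m; the calibration is good to about 2 mm. A picture is of the moment at which its call begins. There is no depth.
A pose or a line that the arm cannot do raises r.IKError and nothing moves.
- r.hand_in(): hands the job in; it is judged then, once.
The state is a dict: "clock": time; "joints": joint angles; "joint_vel": joint speeds; "joint_torque": joint torques, N m; "tcp_pos": TCP position; "orientation": TCP orientation; "contact_force": force on the tool from outside, world axes, zero at the start; "torque": the same for the moment, N m; "opening": finger opening in m; "gripper_force": force on a finger pad.
Only numpy, scipy, OpenCV 4.12 (cv2) and the standard library are available. Lean on these libraries where they do the work, as an engineer would, in place of code of your own. Each camera call takes 0.05 s, during which the arm holds its last target. There are 200 camera calls.

## Working session

There is one attempt and no reset: what is moved stays moved. The work goes in short steps, each a Python script; the robot and the scene stay as the last script left them, time stands still between calls to the robot, and variables do not carry over. Pictures are saved under pics/ and viewed, at most 10 in all, crops included, and the job is handed in when it is done.

```bash
mkdir -p pics; ls
python3 - <<'E'
from station import r
import cv2,numpy as np
for n in("scene","top","wrist"):
    s=r.snapshot(n); cv2.imwrite(f"pics/{n}0.png",s["frame"][...,::-1])
    print(n,s["fx"],s["dist_coeffs"],(-s["R"].T@s["t"]).round(3),np.array(s["R"]).round(2).tolist())
print(r.sense())
E
```

```text
pics
scene 508.17089753562936 [-0.07828247  0.          0.          0.          0.        ] [0.097 0.31  0.805] [[-0.67, -0.74, 0.01], [-0.56, 0.5, -0.65], [0.48, -0.44, -0.76]]
top 593.971457779862 [0.00710501 0.         0.         0.         0.        ] [ 0.364 -0.116  1.054] [[0.03, -1.0, 0.01], [-0.98, -0.03, -0.21], [0.21, 0.0, -0.98]]
wrist 334.6636625613975 [-0.03859859  0.          0.          0.          0.        ] [ 0.266 -0.544  0.384] [[0.33, -0.94, -0.0], [-0.91, -0.32, 0.26], [-0.25, -0.09, -0.97]]
{'clock': 0.15, 'joints': array([-7.38940069e+01,  5.25293512e+00,  7.05632171e+01,  4.95464307e-05,
        1.04268384e+02, -3.24694672e+00]), 'joint_vel': array([-0.01577888, -0.07002751, -0.19662436, -0.07455917, -0.03276481,
        0.10684558]), 'joint_torque': array([ 2.15194210e-03, -4.47045779e+01, -4.06909418e+01,  6.98097283e-02,
        2.74129410e-02, -1.36545868e-04]), 'tcp_pos': array([ 0.1988604 , -0.56613715,  0.40379693]), 'orientation': array([-1.79915602e+02, -4.83607643e-03,  1.93529485e+01]), 'contact_force': array([-0.59460951,  0.0641728 , -0.22858668]), 'torque': array([ 0.01281905, -0.00411238, -0.0473416 ]), 'gripper_force': 0.0, 'opening': 0.08732154949984001}
```

View pics/top0.png

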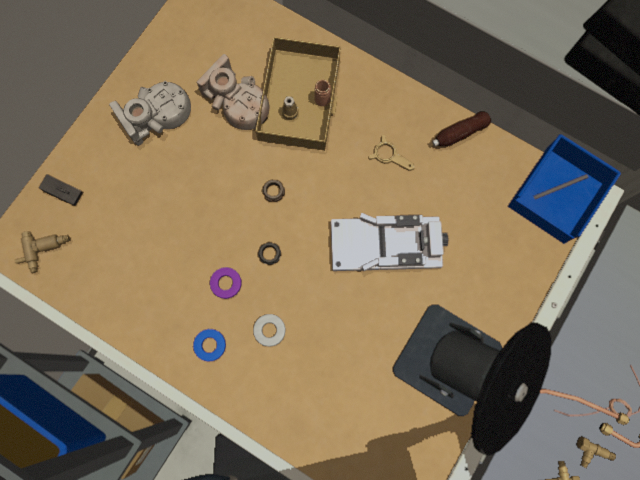

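View pics/scene0.png

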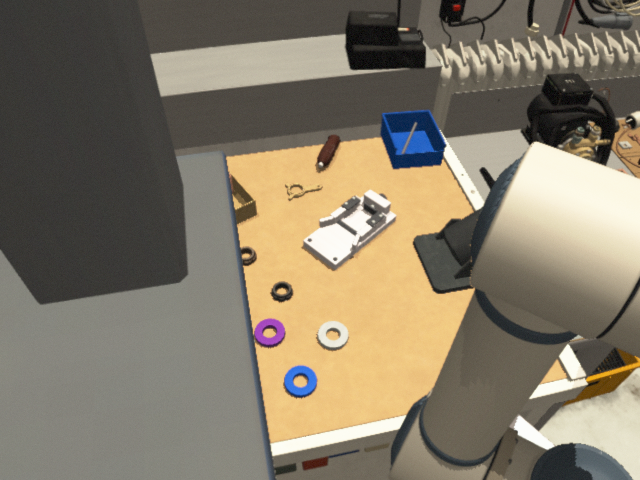

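Top view: the ring-shaped things are a bare grey ring (269,330), a purple one (226,283), a blue one (209,345) and dark notched nuts at (273,190) and (269,253). The plain grey steel one fits the description. The jig is at (388,243), with its +x pointing image-right. I'll confirm with an enlarged crop.

```bash
cat > h.py <<'E'
from station import r
import cv2,numpy as np
def cam(s): 
    return np.array([[s["fx"],0,s["cx"]],[0,s["fy"],s["cy"]],[0,0,1]]),np.array(s["dist_coeffs"],float),np.array(s["R"]),np.array(s["t"]).ravel()
def ray(s,uv):
    K,D,R,t=cam(s); u=cv2.undistortPoints(np.array(uv,float).reshape(-1,1,2),K,D).reshape(-1,2)
    d=np.c_[u,np.ones(len(u))]@R; return -R.T@t,d
def plane(s,uv,z):
    c,d=ray(s,uv); return c+d*((z-c[2])/d[:,2])[:,None]
def proj(s,X):
    K,D,R,t=cam(s); return cv2.projectPoints(np.array(X,float).reshape(-1,1,3),cv2.Rodrigues(R)[0],t,K,D)[0].reshape(-1,2)
def tri(s1,p1,s2,p2):
    c1,d1=ray(s1,p1);c2,d2=ray(s2,p2);out=[]
    for a,b in zip(d1,d2):
        k=np.linalg.lstsq(np.c_[a,-b],c2-c1,rcond=None)[0]; P,Q=c1+a*k[0],c2+b*k[1]; out.append(np.r_[(P+Q)/2,np.linalg.norm(P-Q)])
    return np.array(out)
def save(n,f): cv2.imwrite(f"pics/{n}.png",f[...,::-1])
E
python3 - <<'E'
from h import *
t=r.snapshot("top");s=r.snapshot("scene")
f=t["frame"]; g=s["frame"]
def up(im,a,k): x0,y0,x1,y1=a; return cv2.resize(im[y0:y1,x0:x1],None,fx=k,fy=k,interpolation=cv2.INTER_CUBIC)
a=up(f,(325,205,455,280),4.0)  #520x300
b=up(f,(190,265,290,365),2.5)  #250x250
c=up(g,(295,180,405,275),2.7)
d=up(g,(290,310,370,370),3.)
o=np.zeros((600,800,3),np.uint8)
for im,(x,y) in((a,(0,0)),(b,(530,0)),(c,(0,310)),(d,(400,310))): o[y:y+im.shape[0],x:x+im.shape[1]]=im[:600-y,:800-x]
save("crop1",o)
def grey(im):
    h=cv2.cvtColor(im,cv2.COLOR_RGB2HSV); return ((h[...,1]<45)&(h[...,2]>120)).astype(np.uint8)
def blob(im,p):
    m=grey(im); n,l,st,ce=cv2.connectedComponentsWithStats(m); k=l[p[1],p[0]]
    return (l==k).astype(np.uint8),st[k]
for im,p,q in((f,(258,330),(388,220)),(g,(322,335),(330,245))):
    for x in(p,q): 
        m,st=blob(im,x); print(x,st)
        c=max(cv2.findContours(m,0,1)[0],key=cv2.contourArea); print(cv2.fitEllipse(c),cv2.minAreaRect(c))
E
```

```text
(258, 330) [254 314  31  32 619]
((268.9379577636719, 329.8240966796875), (30.607269287109375, 31.20192527770996), 13.861799240112305) ((269.0, 329.5), (31.0, 30.0), 90.0)
(388, 220) [360 213  36  11 237]
((379.94024658203125, 218.68283081054688), (8.244915962219238, 38.38452911376953), 97.11529541015625) ((377.5262756347656, 218.7283477783203), (35.60784149169922, 8.604961395263672), 5.52754020690918)
(322, 335) [318 321  30  27 502]
((332.63226318359375, 334.1777038574219), (25.876632690429688, 29.617374420166016), 93.17221069335938) ((332.5, 334.0), (26.0, 29.0), 90.0)
(330, 245) [ 304  190   92   76 2565]
((351.418701171875, 228.0357666015625), (42.22347640991211, 102.98341369628906), 53.46693420410156) ((351.3547058105469, 227.5828857421875), (43.99678039550781, 90.38861846923828), 48.99091720581055)
```

View pics/crop1.png

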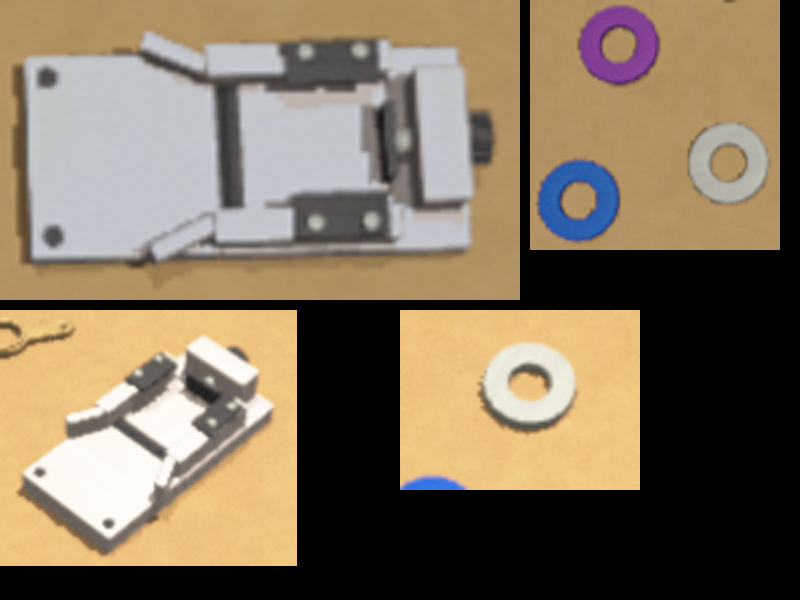

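The crop confirms it: the grey ring at (269,330) in the top view and (332,334) in the scene view is plain steel with no notches and no arm. The purple and blue rings are decoys. The jig's deck holes are at top (336.5,224),(338,264) and scene (310,240),(335,259), and the lip's inner edge is about top (385,241).

Run:
```python
from h import *
t=r.snapshot("top");s=r.snapshot("scene")
print("ring",tri(t,[(268.94,329.82)],s,[(332.6,333.3)]).round(4), plane(t,[(268.94,329.82)],.011).round(4),plane(s,[(332.6,333.3)],.011).round(4))
print("holes tri",tri(t,[(336.5,224.25),(338.25,264)],s,[(309.8,239.6),(335.4,258.9)]).round(4))
H=plane(t,[(336.5,224.25),(338.25,264)],.020);print("holes",H.round(4))
print("lip",plane(t,[(384.75,225.5),(385.75,257)],.023).round(4))
print("deckcorners",plane(t,[(331.25,219.25),(332.5,270.5)],.02).round(4))
print("spool base z0",plane(t,[(435,305),(395,375),(460,415),(500,340)],0).round(3))
print("spool base scene",plane(s,[(416,237),(430,288)],0).round(3))
for z in(.1,.2,.3):print("disc",z,plane(t,[(550,328),(475,450)],z).round(3).tolist())
```

```text
ring [[ 4.285e-01 -3.250e-02  1.180e-02  4.000e-04]] [[ 0.4287 -0.0324  0.011 ]] [[ 0.4287 -0.033   0.011 ]]
holes tri [[ 0.6184 -0.145   0.0213  0.0014]
 [ 0.5466 -0.1499  0.02    0.0012]]
holes [[ 0.6193 -0.1447  0.02  ]
 [ 0.5471 -0.1496  0.02  ]]
lip [[ 0.6191 -0.2308  0.023 ]
 [ 0.5619 -0.2331  0.023 ]]
deckcorners [[ 0.6282 -0.135   0.02  ]
 [ 0.5352 -0.1398  0.02  ]]
spool base z0 [[ 0.482 -0.324  0.   ]
 [ 0.359 -0.253 -0.   ]
 [ 0.296 -0.364  0.   ]
 [ 0.425 -0.437  0.   ]]
spool base scene [[ 0.487 -0.332  0.   ]
 [ 0.38  -0.25   0.   ]]
disc 0.1 [[0.441, -0.487, 0.1], [0.252, -0.363, 0.1]]
disc 0.2 [[0.433, -0.448, 0.2], [0.264, -0.337, 0.2]]
disc 0.3 [[0.424, -0.409, 0.3], [0.275, -0.311, 0.3]]
```

Run:
```python
from h import *
import pickle
r.servo_line([0.199,-0.566,0.60],speed=.25)
P=[180,0,93]
print(r.inverse_kinematics([.5,-.1,.55],P),r.inverse_kinematics([.585,-.19,.34],P))
r.reach([.5,-.1,.58],P)
r.reach([.57,-.19,.34],P); r.wait(.3)
a=r.snapshot("wrist")
r.reach([.62,-.16,.36],P); r.wait(.3)
b=r.snapshot("wrist")
r.reach([.43,-.05,.34],P); r.wait(.3)
c=r.snapshot("wrist")
pickle.dump((a,b,c),open("w.pkl","wb"))
o=np.hstack([cv2.resize(x["frame"][100:],(400,237)) for x in(a,b)]); 
save("w1",a["frame"]); save("w2",b["frame"])
save("w3",c["frame"])
print(r.sense()["clock"],r.sense()["tcp_pos"])
```

```text
[-15.13322233  -3.97626487  64.71653381   0.         119.25973106
 -18.13322233] [-21.16185584   7.34416551  74.7742088    0.          97.88162569
 -24.16185584]
6.6083 [ 0.43049015 -0.05031003  0.33988666]
```

View pics/w1.png

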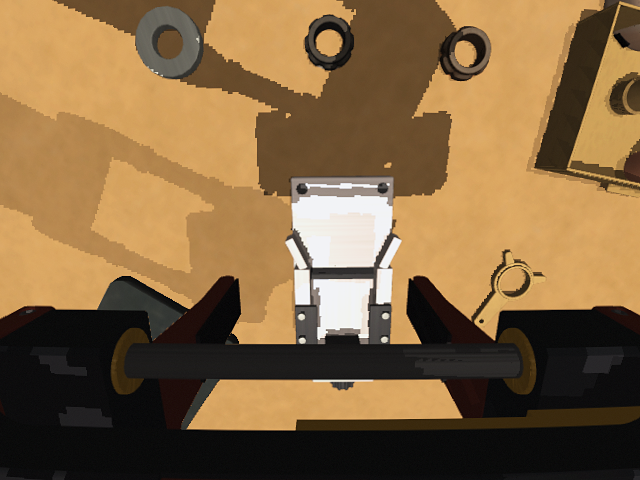

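View pics/w2.png

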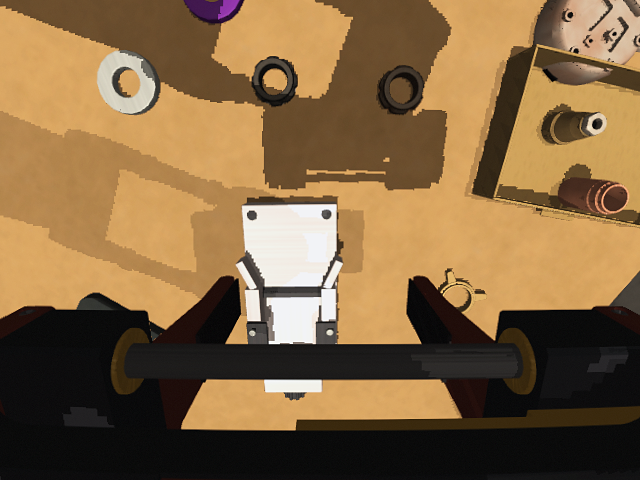

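w1 shows the jig from above: deck holes (302,188),(384,187), lip band at rows ~268-279 and columns 313-375. w2 shows the holes at (252,215),(326,214) and the lip band at ~row 291. The gripper's shadow is harmless, and the ring is at (169,42) in w1. Next come sub-pixel centroids.

Run:
```python
from h import *
import pickle
a,b,c=pickle.load(open("w.pkl","rb"))
def hole(s,p,R=8):
    g=255-cv2.cvtColor(s["frame"],cv2.COLOR_RGB2GRAY).astype(float); x,y=p
    w=g[y-R:y+R+1,x-R:x+R+1]; m=(w>155).astype(np.uint8); n,l,st,ce=cv2.connectedComponentsWithStats(m)
    k=1+np.argmin(np.hypot(*(ce[1:]-R).T)); return ce[k]+[x-R,y-R]
ha=[hole(a,(302,188)),hole(a,(384,187))];hb=[hole(b,(252,215)),hole(b,(326,214))]
print(np.round(ha,1),np.round(hb,1))
print("tri",tri(a,ha,b,hb).round(4))
for s,h in((a,ha),(b,hb)): 
    H=plane(s,h,.02); v=H[1]-H[0]; print(H.round(4),np.hypot(*v[:2]),np.degrees(np.arctan2(v[1],v[0])))
# lip band: dark rows at columns
for s,(x0,x1,y0,y1) in((a,(318,372,258,292)),(b,(268,316,280,304))):
    g=cv2.cvtColor(s["frame"],cv2.COLOR_RGB2GRAY)
    print([g[y,(x0+x1)//2] for y in range(y0,y1)])
    top=[];bot=[]
    for x in range(x0,x1):
        d=np.where(g[y0:y1,x]<110)[0]
        if len(d): top.append((x,y0+d[0]-.5)); bot.append((x,y0+d[-1]+.5))
    for n,e,z in(("outer",top,.023),("inner",bot,.023)):
        L=plane(s,e,z); k=np.polyfit(L[:,0],L[:,1],1); print(n,np.degrees(np.arctan(k[0])),"y at .588:",np.polyval(k,.588),e[len(e)//2])
# rails: white bounds at rail row
def ring(s):
    h=cv2.cvtColor(s["frame"],cv2.COLOR_RGB2HSV); m=((h[...,1]<60)&(h[...,2]>60)).astype(np.uint8)
    q=proj(s,[.4285,-.0325,.011])[0]; n,l,st,ce=cv2.connectedComponentsWithStats(m)
    k=[i for i in range(1,n) if np.hypot(*(ce[i]-q))<15 and st[i][4]>300]
    cc=max(cv2.findContours((l==k[0]).astype(np.uint8),0,1)[0],key=cv2.contourArea); e=cv2.minEnclosingCircle(cc)
    print("ring",q,e,plane(s,[e[0]],.0055).round(4)); return e[0]
ring(c)
```

```text
[[301.4 188.6]
 [382.3 187.8]] [[251.3 214.9]
 [326.  214.1]]
tri [[ 5.487e-01 -1.495e-01  2.130e-02  0.000e+00]
 [ 6.206e-01 -1.449e-01  2.100e-02  1.000e-04]]
[[ 0.5486 -0.1496  0.02  ]
 [ 0.6207 -0.145   0.02  ]] 0.07225336771515534 3.656381434318654
[[ 0.5484 -0.1497  0.02  ]
 [ 0.6206 -0.1451  0.02  ]] 0.07230850140588826 3.6314128731811146
[np.uint8(237), np.uint8(237), np.uint8(237), np.uint8(236), np.uint8(235), np.uint8(235), np.uint8(238), np.uint8(240), np.uint8(246), np.uint8(155), np.uint8(35), np.uint8(45), np.uint8(47), np.uint8(48), np.uint8(46), np.uint8(45), np.uint8(67), np.uint8(73), np.uint8(71), np.uint8(69), np.uint8(60), np.uint8(222), np.uint8(239), np.uint8(235), np.uint8(241), np.uint8(243), np.uint8(243), np.uint8(243), np.uint8(243), np.uint8(243), np.uint8(243), np.uint8(243), np.uint8(243), np.uint8(243)]
outer 3.9686702469279824 y at .588: -0.22079747791714066 (345, np.float64(267.5))
inner -0.27235651255430277 y at .588: -0.23214489744527556 (345, np.float64(278.5))
[np.uint8(243), np.uint8(243), np.uint8(243), np.uint8(243), np.uint8(244), np.uint8(251), np.uint8(176), np.uint8(64), np.uint8(55), np.uint8(60), np.uint8(61), np.uint8(58), np.uint8(63), np.uint8(86), np.uint8(91), np.uint8(89), np.uint8(80), np.uint8(205), np.uint8(244), np.uint8(244), np.uint8(243), np.uint8(243), np.uint8(243), np.uint8(243)]
outer 3.094292854046578 y at .588: -0.22066123842557694 (292, np.float64(286.5))
inner 3.1132169334419446 y at .588: -0.23165460538773402 (292, np.float64(296.5))
ring [322.64134849 213.28068505] ((324.34967041015625, 212.5223388671875), 29.454166412353516) [[ 0.4301 -0.0326  0.0055]]
```

View pics/w3.png

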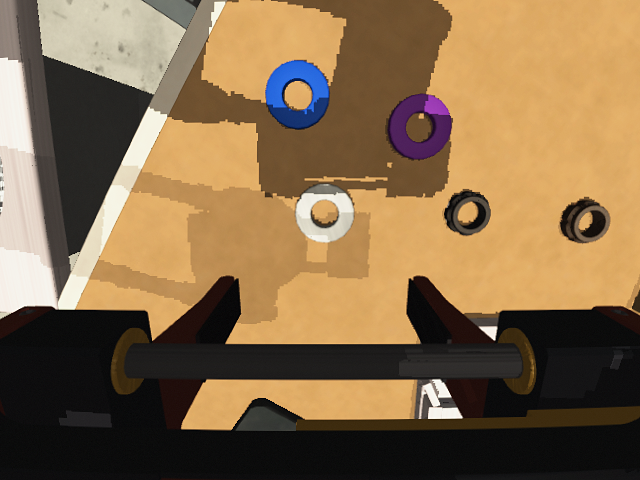

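w3: steel ring at (324,212), blue (297,94), purple (420,127), nuts (467,212),(584,220); fingers are clear. Jig origin is ≈(0.590,-0.232) with yaw −86.4°, and ring ≈(0.4295,−0.0326). Deck height triangulates to 21 mm and ring top to 11.8 mm, matching the text. Now to grasp.

```bash
cat >> h.py <<'E'
O=np.array([.590,-.232]); A=np.radians(3.6); XD=np.array([np.sin(A),-np.cos(A)]); YD=np.array([np.cos(A),np.sin(A)]); P=[180,0,93.6]
def J(x,y,z): return [*(O+x*XD+y*YD),z]
def st():
    s=r.sense(); q=s["tcp_pos"]; d=q[:2]-O; f=s["contact_force"]
    return s["clock"],round(1e3*(d@XD),2),round(1e3*(d@YD),2),round(1e3*q[2],2),"F",round(f[:2]@XD,2),round(f[:2]@YD,2),round(f[2],2)
E
python3 - <<'E'
from h import *
r.reach([.4295,-.0326,.25],P)
r.servo_line([.4295,-.0326,.1845],speed=.08); print(st(),r.sense()["opening"])
r.grab(20); print(st(),r.sense()["opening"],r.sense()["gripper_force"])
r.servo_line([.4295,-.0326,.30],speed=.15); print(st(),r.sense()["opening"],r.sense()["gripper_force"])
r.reach(J(-.060,0,.30),P)
r.servo_line(J(-.060,0,.215),speed=.12); r.wait(.2); print(st())
z=.215;F0=r.sense()["contact_force"][2]
while z>.2015:
    z-=.001; r.servo_line(J(-.060,0,z),speed=.01); f=r.sense()["contact_force"][2]-F0
    if abs(f)>4: break
print(z,st())
s=r.snapshot("wrist"); save("w4",s["frame"])
E
```

```text
(8.0333, np.float64(-209.05), np.float64(-147.45), np.float64(185.0), 'F', np.float64(-0.31), np.float64(-0.53), np.float64(0.82)) 0.08793008175092475
(8.6417, np.float64(-209.08), np.float64(-147.59), np.float64(184.68), 'F', np.float64(0.09), np.float64(-0.26), np.float64(0.65)) 0.056188634973238685 20.00003457069397
(9.5583, np.float64(-209.13), np.float64(-147.88), np.float64(298.69), 'F', np.float64(-0.37), np.float64(0.19), np.float64(-1.59)) 0.05564356739962433 19.99971315264702
(11.4667, np.float64(-59.88), np.float64(0.28), np.float64(216.22), 'F', np.float64(0.27), np.float64(0.78), np.float64(-0.9))
0.204 (14.2167, np.float64(-59.99), np.float64(0.04), np.float64(204.72), 'F', np.float64(-0.71), np.float64(-1.6), np.float64(3.58))
```

View pics/w4.png

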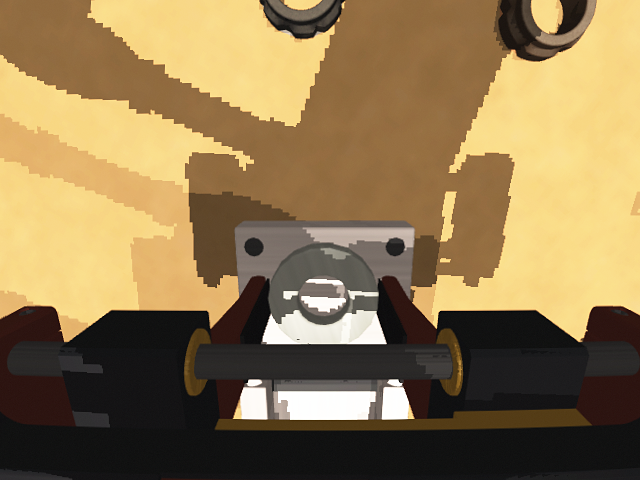

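w4: the ring is centred on the deck at (323,297) between the fingers, with the deck holes at (254,247),(395,246). Release it, go behind it and start pushing.

Run:
```python
from h import *
r.let_go(); r.wait(.2); print(st())
r.servo_line(J(-.060,0,.25),speed=.12)
r.servo_line(J(-.118,0,.25),speed=.15); r.grab(10); print("closed",r.sense()["opening"])
Z=.2063
r.servo_line(J(-.118,0,Z),speed=.12); r.wait(.2); print(st())
f0=np.mean([r.sense()["contact_force"][:2]@XD for _ in range(5)]);print("f0",f0)
x=-.118;log=[]
while x<-.040:
    x+=.001 if x>-.105 else .002
    r.servo_line(J(x,0,Z),speed=.02); c=st(); F=-(c[6-1]-f0); log.append((round(x*1e3),round(c[1],1),round(float(F),1),float(c[7]),c[3]-206.3))
    if F>9: break
print([tuple(np.round(np.array(l,float),1).tolist()) for l in log][::2]); print(log[-1],st())
save("w5",r.snapshot("wrist")["frame"])
```

```text
(15.1417, np.float64(-60.0), np.float64(-0.0), np.float64(204.01), 'F', np.float64(-0.17), np.float64(-1.06), np.float64(0.25))
closed 0.0002064561363566863
(18.2667, np.float64(-117.89), np.float64(0.35), np.float64(207.59), 'F', np.float64(-0.32), np.float64(-0.65), np.float64(-0.1))
f0 -0.3214875236126956
[(-116.0, -115.8, -0.1, -0.4, 0.4), (-112.0, -111.9, -1.1, -0.1, -0.0), (-108.0, -107.9, -0.7, 0.0, -0.0), (-104.0, -103.9, -0.4, 0.3, -0.0), (-102.0, -102.0, -0.6, 0.3, 0.0), (-100.0, -99.9, -0.5, 0.1, -0.0), (-98.0, -98.0, 0.2, 1.3, -0.0), (-96.0, -95.9, -0.0, -0.4, 0.0), (-94.0, -93.9, -0.4, 0.5, -0.0), (-92.0, -91.9, -0.0, 0.2, -0.0), (-90.0, -89.9, -0.1, 0.0, -0.0), (-88.0, -87.9, 0.2, 0.1, -0.0), (-86.0, -85.9, 1.1, 0.2, 0.0), (-84.0, -83.9, 0.3, -0.1, -0.0), (-82.0, -81.9, 0.4, 0.2, 0.0), (-80.0, -79.9, -0.6, 0.3, 0.0), (-78.0, -77.9, -0.1, -0.1, 0.0), (-76.0, -76.1, 0.7, 0.4, 0.0), (-74.0, -73.9, 1.3, 0.3, -0.0), (-72.0, -71.8, 0.1, -0.2, -0.0), (-70.0, -69.9, 0.2, -0.4, 0.1), (-68.0, -67.9, -0.3, 1.1, 0.1), (-66.0, -65.9, 0.3, 1.0, 0.0), (-64.0, -63.9, 0.4, 0.2, 0.0), (-62.0, -61.9, 0.9, -0.1, 0.0), (-60.0, -59.9, 0.5, -0.1, 0.0), (-58.0, -57.9, -0.3, 0.8, 0.0), (-56.0, -55.9, 0.6, -0.0, -0.0), (-54.0, -53.9, -0.5, 0.9, -0.0), (-52.0, -51.9, 0.8, 1.1, -0.0), (-50.0, -49.9, 0.8, 0.3, -0.0), (-48.0, -47.9, 0.9, 0.6, 0.0), (-46.0, -46.0, 0.9, 0.1, -0.0), (-44.0, -43.9, 0.7, 0.5, 0.0), (-42.0, -41.9, 0.6, 0.4, 0.0), (-40.0, -39.9, -0.2, 0.2, 0.1)]
(-40, np.float64(-39.9), -0.2, 0.18, np.float64(0.060000000000002274)) (36.0167, np.float64(-39.92), np.float64(-0.0), np.float64(206.36), 'F', np.float64(-0.1), np.float64(0.96), np.float64(0.18))
```

View pics/w5.png

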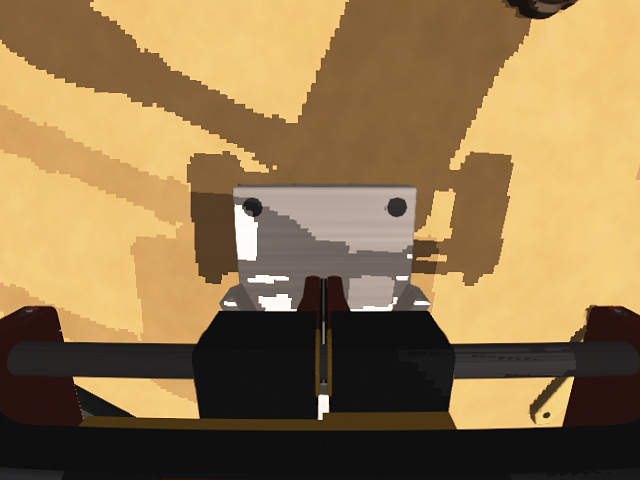

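w5: the closed fingers at (323,300) are behind the walls, with the ring hidden ahead of them. I'll check with the other cameras.

Run:
```python
from h import *
t=r.snapshot("top")["frame"];s=r.snapshot("scene")["frame"]
save("c2",np.hstack([cv2.resize(t[205:280,325:455],(520,300)),cv2.resize(s[185:275,300:400],(280,252))[:,:].copy().repeat(1,0) if 0 else cv2.copyMakeBorder(cv2.resize(s[185:275,300:400],(280,252)),0,48,0,0,cv2.BORDER_CONSTANT)]))
```

```text
(no output)
```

View pics/c2.png

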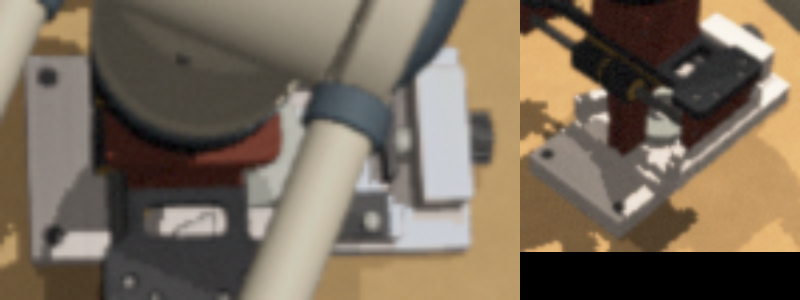

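The scene crop shows the ring (655,130) upright ahead of the fingers and between the rails. Continuing the push.

Run:
```python
from h import *
Z=.2063; x=-.040; log=[]
def F():
    return 0.0-float(np.mean([r.sense()["contact_force"][:2]@XD for _ in range(3)]))-.3
n=0
while x<.003:
    x+=.002 if x<-.0145 else .001
    r.servo_line(J(x,0,Z),speed=.03); f=F(); log.append((round(x*1e3,1),st()[1].item(),round(f,1),st()[7].item()))
    if f>(7 if x<-.012 else 3):
        if x>-.012: break
        n+=1; x-=.003; r.servo_line(J(x,0,Z),speed=.03)
        if n>4: break
print(log,n,st())
```

```text
[(-38.0, -37.73, -0.3, -0.08), (-36.0, -35.71, -0.0, 0.05), (-34.0, -33.83, -0.0, 0.34), (-32.0, -31.84, -0.3, 0.67), (-30.0, -29.85, -0.9, -0.02), (-28.0, -27.86, -0.1, 0.49), (-26.0, -25.85, -0.6, 0.43), (-24.0, -23.84, 0.0, 0.03), (-22.0, -21.84, -0.3, -0.17), (-20.0, -19.85, -0.5, 0.14), (-18.0, -17.88, -0.4, -0.11), (-16.0, -15.85, -0.4, -0.51), (-14.0, -13.85, -1.0, -0.05), (-13.0, -12.95, -0.6, -0.15), (-12.0, -11.9, 0.4, 0.04), (-11.0, -10.95, 0.1, -0.45), (-10.0, -9.93, -0.4, 0.21), (-9.0, -8.93, -0.4, 0.51), (-8.0, -7.9, -0.1, 0.03), (-7.0, -6.92, 0.4, -0.88), (-6.0, -6.04, 0.3, 1.7), (-5.0, -5.43, 4.2, 2.34)] 0 (41.6667, np.float64(-5.43), np.float64(0.07), np.float64(206.29), 'F', np.float64(-4.47), np.float64(-0.47), np.float64(2.34))
```

Run:
```python
from h import *
Z=.2063; log=[]
def F(): return -float(np.mean([r.sense()["contact_force"][:2]@XD for _ in range(3)]))-.3
r.servo_line(J(-.008,0,Z),speed=.03); r.wait(.2)
print("eased",F(),st())
x=-.007
while x<.004:
    r.servo_line(J(x,0,Z),speed=.02); f=F(); log.append((round(x*1e3,2),st()[1].item(),round(f,1),st()[7].item()))
    if f>8: break
    x+=.0005
print(log,st())
```

```text
eased -0.9518284605042124 (42.1167, np.float64(-7.73), np.float64(-0.08), np.float64(206.25), 'F', np.float64(0.65), np.float64(-0.32), np.float64(0.3))
[(-7.0, -6.82, -0.9, 0.56), (-6.5, -6.44, -1.1, -0.14), (-6.0, -6.12, 0.4, 0.56), (-5.5, -5.82, 1.5, 1.25), (-5.0, -5.48, 5.2, 1.85), (-4.5, -5.15, 5.5, 1.89), (-4.0, -4.91, 7.5, 1.45), (-3.5, -4.63, 7.6, 2.31), (-3.0, -4.4, 9.1, 2.62)] (44.3667, np.float64(-4.4), np.float64(0.2), np.float64(206.25), 'F', np.float64(-9.38), np.float64(-0.04), np.float64(2.62))
```

Re-pushing gives a reproducible contact at the same place, with a rise of about 6–8 N/mm. That is the spring, not a bind. Ramp to 12 N and hold.

Run:
```python
from h import *
Z=.2063; x=-.003
def F(T=.1):
    v=[]
    for _ in range(int(T/.02)): r.wait(.02); v.append(.2-float(r.sense()["contact_force"][:2]@XD))
    return np.mean(v),max(v)
f=F()
print(f)
while f[0]<11.3 and x<.002:
    x+=.00025; r.servo_line(J(x,0,Z),speed=.02); f=F(); print(round(x*1e3,2),np.round(f,1),st()[1])
for _ in range(6): print("hold",np.round(F(.22),1),st()[1])
r.servo_line(J(x-.008,0,Z),speed=.04); print(st())
r.servo_line(J(-.030,0,Z),speed=.08); r.servo_line(J(-.030,0,.30),speed=.15)
r.servo_line(J(-.16,0,.38),speed=.2); r.wait(.2)
print(st())
t=r.snapshot("top")["frame"];s=r.snapshot("scene")["frame"];w=r.snapshot("wrist")["frame"]
o=np.zeros((600,800,3),np.uint8)
o[:300,:520]=cv2.resize(t[205:280,325:455],(520,300)); o[:252,520:]=cv2.resize(s[185:275,300:400],(280,252)); o[300:,:400]=cv2.resize(w,(400,300))
q=proj(r.snapshot("wrist"),J(.035,0,.029))[0].astype(int); print(q)
y0,x0=max(0,min(q[1]-60,360)),max(0,min(q[0]-80,480)); o[300:,400:]=cv2.resize(w[y0:y0+120,x0:x0+160],(400,300))
save("fin",o)
```

```text
(np.float64(9.194790908443446), 9.439513880757506)
-2.75 [10.2 11. ] -4.28
-2.5 [10.6 11.1] -4.16
-2.25 [11.1 12.2] -4.06
-2.0 [11.4 12.2] -3.93
hold [11.9 12.6] -3.9
hold [11.7 12.6] -3.94
hold [11.9 12.8] -3.95
hold [12.  12.6] -3.92
hold [11.7 12.7] -3.94
hold [11.9 12.8] -3.94
(47.2333, np.float64(-9.62), np.float64(-0.05), np.float64(206.38), 'F', np.float64(-0.88), np.float64(-0.42), np.float64(0.37))
(49.525, np.float64(-159.09), np.float64(-0.03), np.float64(378.88), 'F', np.float64(-0.45), np.float64(-0.07), np.float64(0.42))
[323 390]
```

View pics/fin.png

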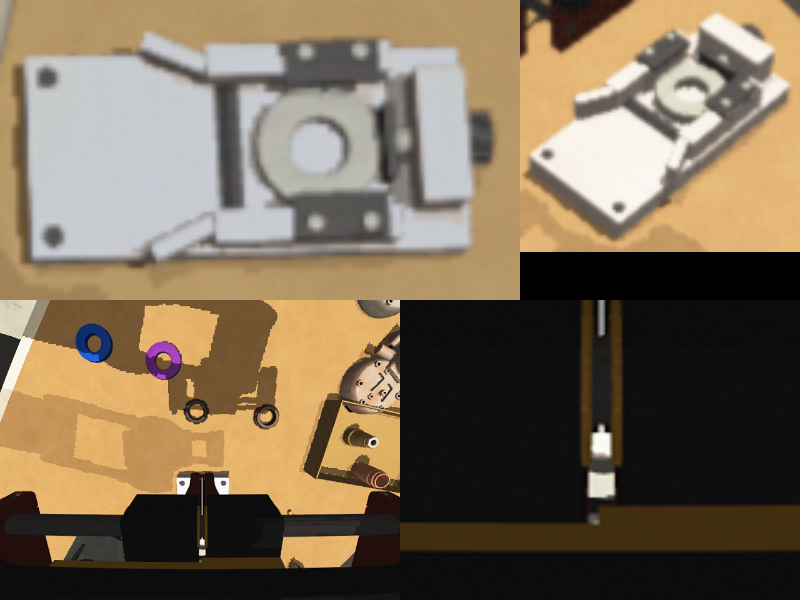

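The final view shows the ring flat in the pocket under the keepers, at about (317,145) in the top crop. It is clear of the lip and against the stop pad; the nuts and other rings are where they were, and the arm is clear.

```bash
python3 -c "
from station import r
print(r.hand_in())"
```

```text
the job is handed in; nothing more can be done
None
```

The steel spacer ring was laid on the deck, released and slid over the lip; it now lies flat in the pocket, after being pressed against the sprung stop at about 12 N (highest reading 12.8 N) for 1.3 s, and I handed the job in at about 50 s with the ring nuts and clamp ring untouched.

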